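# Put the medium bottle back in its well of the bedside organiser

## Task

Three white bottles stand on the nightstand. Take the medium one (neither the slim nor the wide one) and stand it, cap up, on the floor of the well in the acrylic organiser that matches its diameter: the smallest of the four round wells that it fits into. Leave the slim and the wide bottle standing where they are, and let go of the bottle.

Things in the scene. Friction and masses are not known exactly. Their poses are not given: they have to be found in the camera images.
- medium_center (a point): The medium bottle, to be put away: loose, upright, white plastic, 32 mm in diameter up to 80 mm high, then a 27 mm white cap; 110 mm high in all, about 60 g. The point is on its axis, half-way up (55 mm above its foot); z is up. Gripped across the body 55 to 70 mm above its foot, the fingers clear the organiser's top. Let go with its foot in the well's mouth it drops to the floor.
- organiser: Frosted clear acrylic organiser, fixed, 92 (x) by 242 (y) by 80 mm high, turned up to 25 degrees. Origin: centre of its underside, z up. In its flat top a row of four round wells along y at x = 0, graded: 26 mm diameter at y = +96 mm, 40 at +55, 56 at -1, 72 at -73. All are 32 mm deep (floor at z = 48 mm), mouths chamfered 3 mm; dark pads on the floors. The battery tray below stays shut.
- slim_center (a point): The slim bottle, a bystander to leave alone: same white plastic, 20 mm in diameter, 85 mm high, standing loose. The point is on its axis, half-way up; z is up along its axis.
- wide_center (a point): The wide bottle, a bystander to leave alone: same white plastic, 48 mm in diameter, 100 mm high, standing loose. The point is on its axis, half-way up; z is up along its axis.
Not all that is in view belongs to the job. What is shaped like the part that bears medium_center but pink or yellow is not meant.

How it is judged:
By the outcome, as a careful person would: the job done as asked, in the order asked, and still so for the second after the job is handed in, with the robot touching nothing.
It also fails if it takes over 38 s, if anything falls off the work surface, if the arm or the gripper's body presses on something with over 40 N, if the wrist force passes 120 N, or if a joint passes its speed limit or range.

## Robot

A 7-joint arm with a two-finger parallel gripper is mounted at the origin on the work surface. World frame = base frame: x ahead of the robot, y to its left, z up, the work surface at z = 0. Lengths are in m, angles in rad, forces in N, time in s.
With the tool pointing down it reaches from about 0.425 to 0.925 m from the base axis. Payload 6.8 kg.
Tool frame: the origin (TCP) lies at the very end of the fingers, on their centre line; the grasp point (between the pads) lies 19 mm behind it (r.grip_point_offset is the distance from the TCP to the grasp point, in m); z points along the fingers, y is the line along which they close (so a half turn about z gives the same grasp; the last joint's range is limited). The gripper opens to 85 mm and grips with 20 to 120 N. Pads are 22 mm wide; open, the fingers measure 114 mm over their backs; the gripper's body (76 mm by 85 mm) begins 54 mm behind the grasp point. The pads swing forward as they close: fully open they stand 13 mm farther back than shut.
Start: joints at [-1.418, 0.477, 0.022, 1.555, -0.011, 1.109, -0.083], TCP at [0.174, 0.652, 0.231] pointing down, gripper open.
Joint ranges: [-2.96, 2.96], [-0.34, 2.1], [-1.41, 1.46], [0.24, 2.44], [-1.37, 4.51], [0.17, 1.92], [-2.96, 2.96]. Speed limits (rad/s): [2.39, 2.39, 3.14, 3.14, 3.14, 3.14, 3.14].

## Interface

Orientations are given as a rotation vector (axis times angle).
In Python, from bench import status, eyes, r gives the robot as it stands.
- The arm moves only by the shell command python3 -m crank 'ROWS' [OPENING] [FORCE]. ROWS is JSON, a list of rows, each a list of 6 numbers: the shift along the tool's x, y, z normalised to -1 to 1, where 1 is 0.02 m, then the turn, a rotation vector about the tool's x, y, z normalised to -1 to 1, where 1 is 45 degrees. A call has 1 to 12 rows; each row shifts and turns the commanded pose from where the row before left it, along the tool's axes as they then stand; what a row does not reach is not made up. A row lasts 1/10 s, in which the tool goes at most 50 mm and 8.59 degrees, less where a joint would pass 70% of its speed; a pose out of reach is approached as far as the arm can. A call with a number of a shift or a turn outside -1 to 1 is refused whole. A call with a gripper value outside its range is refused whole. OPENING is the opening, from 0 (shut) to 1 (fully open), set as the call begins (- or left out, the last holds). The fingers move at their own pace and stop on an object; FORCE is the grip in N (left out, the last holds). Time passes only in rows, so rows that do not move let the fingers close. It gives the time, the measured TCP pose, the force, the opening and the grip force at its end, in the units of the state.
- status.get_obs(): the state, without advancing time (a new reading comes with each control period).
- eyes.grab_frame(name): name is "side" or "top"; returns a dict with "image" (480x640x3 uint8, red, green, blue), "depth" (480x640 float32, m along the optical axis (not along the pixel's ray), 0 where there is no reading), "fovy" (degrees; the focal length in pixels is half the picture's height over the tangent of half this angle, whatever the lens; pixels are square), "cx", "cy" (the principal point, pixels), "k1" (the pictures are not rectified: a ray, as slopes to the right and down, at radius r is drawn at 1 + k1 r^2 times it, then the intrinsics apply), "world_to_cam" (4x4, takes a point from world to camera coordinates). Camera axes: x right, y up, looking along -z (the intrinsics and any distortion apply to the point x, -y, -z); pixel columns grow to the right and rows downward; lengths in m; the calibration is good to about 2 mm. A picture is of the moment at which its call begins.
- r.hand_in(): hands the job in; it is judged then, once.
The state is a dict: "clock": time; "joints": joint angles; "qvel": joint speeds; "tau": joint torques, N m; "tcp_pos": TCP position; "orientation": TCP orientation; "contact_force": force on the tool from outside, world axes, zero at the start; "moment": the same for the moment, N m; "grip_width": finger opening in m; "gripper_force": force on a finger pad.
Only numpy, scipy, OpenCV 4.12 (cv2) and the standard library are available. Lean on these libraries where they do the work, as an engineer would, in place of code of your own. Each camera call takes 0.05 s, during which the arm holds its last target. There are 200 camera calls.

## Working session

There is one attempt and no reset: what is moved stays moved. The work goes in short steps, Python scripts to look and compute and a shell command to move; the robot and the scene stay as the last step left them, time stands still between calls to the robot, and variables do not carry over. Pictures are saved under pics/ and viewed, at most 10 in all, crops included, and the job is handed in when it is done.

```bash
mkdir -p pics; cat > h.py <<'E'
import numpy as np, cv2
from bench import status, eyes, r
def grab(n):
    f=eyes.grab_frame(n); f['f']=240/np.tan(np.radians(f['fovy'])/2); return f
def ray(f,u,v):
    K=np.array([[f['f'],0,f['cx']],[0,f['f'],f['cy']],[0,0,1.]])
    p=cv2.undistortPoints(np.array([[[u,v]]],float),K,np.array([f['k1'],0,0,0.]))[0,0]
    M=np.linalg.inv(f['world_to_cam']); d=M[:3,:3]@np.array([p[0],-p[1],-1]); return M[:3,3],d
def onz(f,u,v,z):
    o,d=ray(f,u,v); return o+d*(z-o[2])/d[2]
def dep(f,u,v):
    o,d=ray(f,u,v); return o+d*f['depth'][int(v),int(u)]
def proj(f,p):
    c=f['world_to_cam']@np.r_[p,1]; x,y=c[0]/-c[2],-c[1]/-c[2]; k=1+f['k1']*(x*x+y*y)
    return f['f']*k*x+f['cx'],f['f']*k*y+f['cy']
def save(img,n): cv2.imwrite('pics/'+n,img[:,:,::-1])
E
python3 - <<'E'
from h import *
for n in('side','top'):
    f=grab(n); save(f['image'],n+'1.png'); np.save(n+'1.npy',f,allow_pickle=True)
    print(n,f['fovy'],f['k1'],np.linalg.inv(f['world_to_cam'])[:3].round(3).tolist())
o=status.get_obs(); print(o['clock'],o['tcp_pos'],o['orientation'])
E
```

```text
side 44.94071380572894 -0.03318814712642611 [[-0.994, 0.088, -0.064, 0.501], [-0.109, -0.742, 0.661, 0.66], [0.011, 0.664, 0.747, 0.72]]
top 43.89346589078309 -0.019538951054625074 [[-0.027, 0.995, -0.098, 0.447], [-0.999, -0.025, 0.024, 0.056], [0.021, 0.099, 0.995, 1.165]]
0.1 [0.17393468 0.65165271 0.23041718] [-4.08530426e-01 -3.11482850e+00  2.60506066e-03]
```

View pics/side1.png

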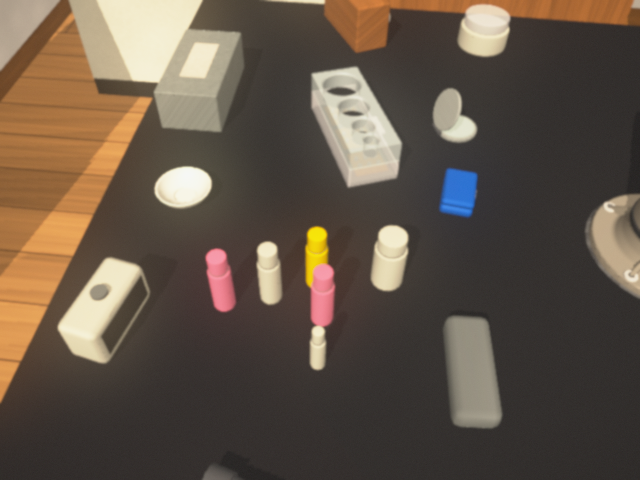

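View pics/top1.png

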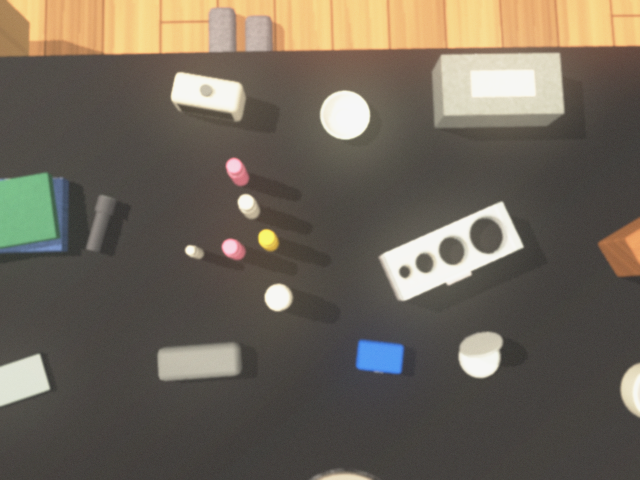

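Side view: the white candidates are at (268,272), (318,348) and (390,258). The pink ones at (221,280) and (322,295) and the yellow at (317,257) are not meant. The white bottle at (268,272), seen in the top view at (248,206), is between the slim and the wide one in size, so it is the medium one. The organiser is at (355,125) in side and (450,250) in top. Next I measure both and confirm the bottle in a crop.

```bash
python3 - <<'E'
from h import *
F={n:np.load(n+'1.npy',allow_pickle=True).item() for n in('side','top')}
seeds={'side':{'med':(268,280),'slim':(318,355),'wide':(388,265),'yel':(317,265),'pinkA':(221,285),'pinkB':(322,305)},'top':{'med':(250,208),'slim':(195,252),'wide':(278,297),'yel':(268,240),'pinkA':(237,172),'pinkB':(234,249)}}
for n,f in F.items():
    g=cv2.GaussianBlur(f['image'],(3,3),0).max(2); m=(g>90).astype(np.uint8)
    k,L,st,_=cv2.connectedComponentsWithStats(m)
    for nm,(u,v) in seeds[n].items():
        l=L[v,u]; ys,xs=np.where(L==l)
        P=np.array([dep(f,x,y) for x,y in zip(xs,ys) if f['depth'][y,x]>0])
        if len(P)==0: print(n,nm,'nodepth');continue
        zt=np.percentile(P[:,2],97); T=P[P[:,2]>zt-.008]; T=T[T[:,2]<zt+.006]
        (c,rad)=cv2.minEnclosingCircle(T[:,:2].astype(np.float32))
        print(n,nm,l,st[l].tolist(),'ztop %.3f'%zt,'xy mean',T[:,:2].mean(0).round(4),'ctr',np.round(c,4),'r %.4f'%rad)
f=F['top'];g=cv2.cvtColor(f['image'],cv2.COLOR_RGB2GRAY)
m=(g<110).astype(np.uint8)
cs,_=cv2.findContours(m,cv2.RETR_LIST,cv2.CHAIN_APPROX_NONE)
for c in cs:
    x,y,w,h=cv2.boundingRect(c)
    if 380<x and x+w<525 and 200<y and y+h<300 and len(c)>12:
        (e,ax,a)=cv2.fitEllipse(c); p=onz(f,*e,.08)
        q=[dep(f,e[0],e[1])[2]]
        print('well',np.round(e,1),np.round(ax,1),p[:2].round(4),'ctr depth z',np.round(q,3))
# organiser top height from depth
for uv in((460,225),(395,275),(500,210),(420,245)): print('top surf',uv,dep(f,*uv).round(3))
a=cv2.resize(F['side']['image'][220:380,190:420],None,fx=3,fy=3); a=a[:,:690]
b=cv2.resize(f['image'][190:310,370:530],None,fx=3,fy=3)
save(a,'crop_side.png')
E
```

```text
side med 11 [255, 240, 28, 66, 1509] ztop 0.111 xy mean [0.6203 0.167 ] ctr [0.6202 0.1646] r 0.0144
side slim 9 [304, 225, 32, 146, 3307] ztop 0.111 xy mean [0.5477 0.1661] ctr [0.5489 0.1629] r 0.0476
side wide 10 [370, 224, 39, 68, 2151] ztop 0.102 xy mean [0.4496 0.1148] ctr [0.4493 0.1128] r 0.0218
side yel 9 [304, 225, 32, 146, 3307] ztop 0.111 xy mean [0.5477 0.1661] ctr [0.5489 0.1629] r 0.0476
side pinkA 12 [204, 247, 33, 66, 1569] ztop 0.112 xy mean [0.6856 0.1873] ctr [0.6862 0.186 ] r 0.0138
side pinkB 9 [304, 225, 32, 146, 3307] ztop 0.111 xy mean [0.5477 0.1661] ctr [0.5489 0.1629] r 0.0476
top med 1 [0, 0, 640, 262, 75570] ztop 0.087 xy mean [ 0.833  -0.2967] ctr [ 0.7839 -0.076 ] r 0.3767
top slim 34 [183, 243, 22, 18, 281] ztop 0.086 xy mean [0.5401 0.2685] ctr [0.54   0.2697] r 0.0085
top wide 37 [261, 272, 33, 41, 901] ztop 0.102 xy mean [0.4509 0.1111] ctr [0.4509 0.1112] r 0.0210
top yel 1 [0, 0, 640, 262, 75570] ztop 0.087 xy mean [ 0.833  -0.2967] ctr [ 0.7839 -0.076 ] r 0.3767
top pinkA 1 [0, 0, 640, 262, 75570] ztop 0.087 xy mean [ 0.833  -0.2967] ctr [ 0.7839 -0.076 ] r 0.3767
top pinkB 1 [0, 0, 640, 262, 75570] ztop 0.087 xy mean [ 0.833  -0.2967] ctr [ 0.7839 -0.076 ] r 0.3767
well [404.3 271.5] [7.3 8.8] [ 0.4903 -0.12  ] ctr depth z [0.05]
well [424.1 262.6] [13.8 16.2] [ 0.5057 -0.157 ] ctr depth z [0.048]
well [451.3 250.5] [21.3 24.8] [ 0.5266 -0.2081] ctr depth z [0.045]
well [485.9 235.1] [29.2 33.3] [ 0.5535 -0.2739] ctr depth z [0.049]
top surf (460, 225) [ 0.574 -0.227  0.079]
top surf (395, 275) [ 0.485 -0.103  0.077]
top surf (500, 210) [ 0.6   -0.303  0.078]
top surf (420, 245) [ 0.538 -0.151  0.079]
```

View pics/crop_side.png

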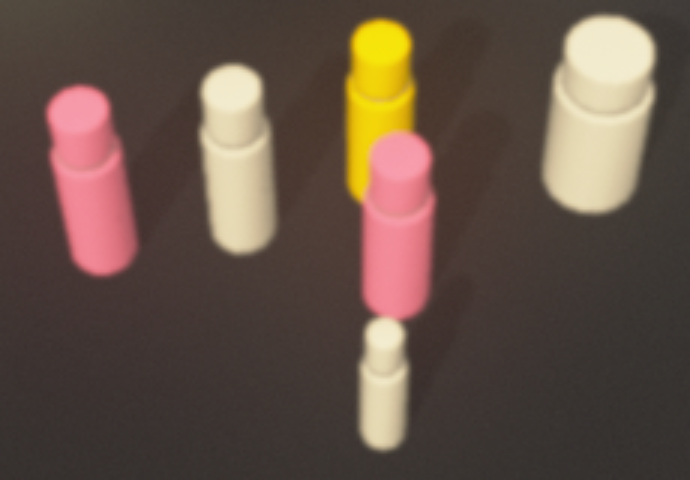

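The crop confirms it: the white bottle at (235,160) in the crop lies between slim (383,385) and wide (600,115) in width. The dark well patches in the top image are only the floor pads, so I'll take the mouths from the depth mask of the top face, in both views. I'll also get the remaining bottles from the top view.

```bash
python3 - <<'E'
from h import *
from scipy.spatial.transform import Rotation as R
F={n:np.load(n+'1.npy',allow_pickle=True).item() for n in('side','top')}
for n,f in F.items():
    vs,us=np.mgrid[0:480,0:640]; P=np.array([dep(f,u,v) for v,u in zip(vs.ravel(),us.ravel())]).reshape(480,640,3)
    ok=f['depth']>0
    # bottles
    m=(ok&(abs(P[...,2]-.11)<.009)&(P[...,0]>.4)&(P[...,0]<.75)&(P[...,1]>.05)&(P[...,1]<.32)).astype(np.uint8)
    k,L,st,_=cv2.connectedComponentsWithStats(m)
    for l in range(1,k):
        if st[l,4]>40:
            Q=P[L==l]; c,_=cv2.minEnclosingCircle(Q[:,:2].astype(np.float32))
            print(n,'bottle',st[l].tolist(),f['image'][L==l].mean(0).astype(int),Q.mean(0).round(4),np.round(c,4))
    m=(ok&(P[...,2]>.066)&(P[...,2]<.095)&(P[...,0]>.38)&(P[...,0]<.68)&(P[...,1]>-.36)&(P[...,1]<-.05)).astype(np.uint8)
    Q=P[m>0]; print(n,'topz',np.median(Q[:,2]))
    cs,h=cv2.findContours(m,cv2.RETR_CCOMP,cv2.CHAIN_APPROX_NONE)
    for c,hh in zip(cs,h[0]):
        if len(c)<8: continue
        W=np.array([onz(f,x,y,.08)[:2] for x,y in c[:,0].astype(float)],np.float32)
        if hh[3]<0: b=cv2.minAreaRect(W); print(n,'outline',np.round(b[0],4),np.round(b[1],4),b[2])
        else: (e,a,t)=cv2.fitEllipse(W); print(n,'hole',np.round(e,4),np.round(a,4))
o=status.get_obs(); print(R.from_rotvec(o['orientation']).as_matrix().round(3).tolist(),o['grip_width'])
E
```

```text
side bottle [307, 227, 19, 19, 291] [239 213  10] [0.556  0.1321 0.1091] [0.5566 0.1295]
side bottle [257, 242, 20, 19, 303] [231 220 187] [0.6201 0.1675 0.1093] [0.6202 0.1646]
side bottle [207, 249, 19, 20, 298] [241 144 158] [0.6854 0.188  0.1092] [0.6862 0.186 ]
side bottle [313, 264, 20, 20, 330] [243 150 157] [0.5404 0.1968 0.1092] [0.5405 0.1949]
side topz 0.0796752564653267
side outline [ 0.5261 -0.2033] [0.0986 0.2582] 22.624977111816406
side hole [ 0.4903 -0.1144] [0.0157 0.0208]
side hole [ 0.5061 -0.1521] [0.0273 0.0358]
side hole [ 0.527  -0.2029] [0.0411 0.0521]
side hole [ 0.5533 -0.2669] [0.0568 0.0685]
top bottle [227, 158, 15, 16, 184] [244 194 206] [0.6879 0.184  0.1092] [0.6886 0.184 ]
top bottle [239, 194, 15, 16, 182] [244 242 232] [0.6215 0.1634 0.1095] [0.6221 0.1638]
top bottle [260, 230, 15, 15, 179] [245 242 109] [0.5574 0.1278 0.1093] [0.5575 0.1279]
top bottle [223, 239, 15, 16, 186] [245 199 211] [0.542  0.1927 0.1096] [0.5423 0.1933]
top topz 0.07945276733717499
top outline [ 0.5279 -0.2111] [0.0925 0.2434] 22.44828987121582
top hole [ 0.4915 -0.1228] [0.0254 0.0272]
top hole [ 0.507  -0.1602] [0.0392 0.0409]
top hole [ 0.5278 -0.211 ] [0.0527 0.0556]
top hole [ 0.5551 -0.2763] [0.0699 0.0722]
[[-0.966, 0.258, -0.0], [0.258, 0.966, -0.002], [-0.0, -0.002, -1.0]] 0.08557538756150349
```

Medium bottle axis is at about (0.6217, 0.164) with its top at 0.110. The 40 mm well is at (0.507, -0.160), with the organiser top at 0.080. I'll turn the tool 15° so its axes line up with the world's (tool x = -X, y = +Y, z = down), then travel at height.

```bash
python3 -m crank '[[0,0,0,0,0,-0.166],[0,0,0,0,0,-0.166],[-0.9,-1,0,0,0,0],[-0.9,-1,0,0,0,0],[-0.9,-1,0,0,0,0],[-0.9,-1,0,0,0,0],[-0.9,-1,0,0,0,0],[-0.9,-1,0,0,0,0],[-0.9,-1,0,0,0,0],[-0.9,-1,0,0,0,0],[-0.9,-1,0,0,0,0],[-0.9,-1,0,0,0,0]]' 0.85 40
python3 -m crank '[[-0.9,-1,0,0,0,0],[-0.9,-1,0,0,0,0],[-0.9,-1,0,0,0,0],[-0.9,-1,0,0,0,0],[-0.9,-1,0,0,0,0],[-0.9,-1,0,0,0,0],[-0.9,-1,0,0,0,0],[-0.9,-1,0,0,0,0],[-0.9,-1,0,0,0,0],[-0.9,-1,0,0,0,0],[0,0,0,0,0,0],[0,0,0,0,0,0]]'
```

```text
clock: 1.3
tcp_pos: [0.3545, 0.451, 0.2309]
orientation: [0.0, -3.141, 0.001]
contact_force: [-0.2, 0.3, -0.1]
grip_width: 0.0728
gripper_force: 0.0
clock: 2.5
tcp_pos: [0.5339, 0.2517, 0.2309]
orientation: [-0.002, -3.141, 0.0]
contact_force: [0.3, 0.1, -0.1]
grip_width: 0.0726
gripper_force: 0.0
```

```bash
python3 -m crank '[[-0.88,-0.88,0,0,0,0],[-0.88,-0.88,0,0,0,0],[-0.88,-0.88,0,0,0,0],[-0.88,-0.88,0,0,0,0],[-0.88,-0.88,0,0,0,0],[0,0,0,0,0,0],[0,0,0,0,0,0],[0,0,0,0,0,0]]'
python3 - <<'E'
from h import *
f=grab('side'); save(f['image'],'s2.png'); print(proj(f,status.get_obs()['tcp_pos']))
E
```

```text
clock: 3.3
tcp_pos: [0.6209, 0.1664, 0.2311]
orientation: [0.004, -3.141, -0.002]
contact_force: [-0.3, -0.0, -0.3]
grip_width: 0.0723
gripper_force: 0.0
(np.float64(260.26112388767893), np.float64(185.79782424717357))
```

View pics/s2.png

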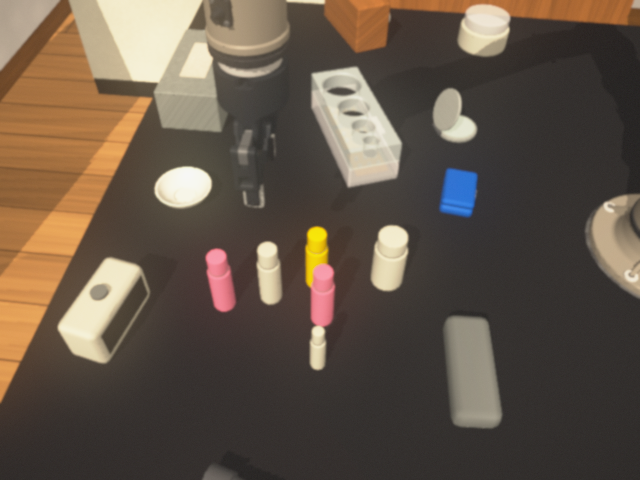

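The gripper is open above the bottle; the near fingertip shows at (255,205) and the projected TCP at (260,186), over the bottle at (268,272). I descend and close.

```bash
python3 -m crank '[[0,-0.12,1,0,0,0],[0,0,1,0,0,0],[0,0,1,0,0,0],[0,0,1,0,0,0],[0,0,1,0,0,0],[0,0,1,0,0,0],[0,0,0.7,0,0,0],[0,0,0.5,0,0,0],[0,0,0.5,0,0,0],[0,0,0.5,0,0,0],[0,0,0.5,0,0,0],[0,0,0.5,0,0,0]]'
python3 -m crank '[[0,0,0,0,0,0],[0,0,0,0,0,0],[0,0,0,0,0,0],[0,0,0,0,0,0],[0,0,0,0,0,0],[0,0,0,0,0,0],[0,0,0,0,0,0],[0,0,0,0,0,0]]' 0.2 40
```

```text
clock: 4.55
tcp_pos: [0.6222, 0.1618, 0.0468]
orientation: [0.0, 3.141, 0.0]
contact_force: [-0.4, -1.3, -1.0]
grip_width: 0.0727
gripper_force: 0.0
clock: 5.35
tcp_pos: [0.6225, 0.1619, 0.0478]
orientation: [0.0, 3.141, 0.001]
contact_force: [0.5, -0.8, 4.8]
grip_width: 0.0311
gripper_force: 39.9
```

Gripped at 31 mm. I lift and carry.

```bash
python3 -m crank '[[0,0,-0.5,0,0,0],[0,0,-1,0,0,0],[0,0,-1,0,0,0],[0,0,-1,0,0,0],[0,0,-1,0,0,0],[0,0,-1,0,0,0],[0,0,-1,0,0,0],[0,0,-1,0,0,0],[0,0,0,0,0,0]]'
python3 -m crank '[[0.36,-1,0,0,0,0],[0.36,-1,0,0,0,0],[0.36,-1,0,0,0,0],[0.36,-1,0,0,0,0],[0.36,-1,0,0,0,0],[0.36,-1,0,0,0,0],[0.36,-1,0,0,0,0],[0.36,-1,0,0,0,0]]'
python3 -m crank '[[0.36,-1,0,0,0,0],[0.36,-1,0,0,0,0],[0.36,-1,0,0,0,0],[0.36,-1,0,0,0,0],[0.36,-1,0,0,0,0],[0.36,-1,0,0,0,0],[0.36,-1,0,0,0,0],[0,0,0,0,0,0],[0,0,0,0,0,0],[0,0,0,0,0,0]]'
python3 - <<'E'
from h import *
for n in('side','top'):
    f=grab(n); save(f['image'],n+'3.png'); np.save(n+'3.npy',f,allow_pickle=True)
E
```

```text
clock: 6.25
tcp_pos: [0.6235, 0.162, 0.2005]
orientation: [0.0, 3.137, 0.003]
contact_force: [0.9, 0.2, 0.2]
grip_width: 0.031
gripper_force: 39.6
clock: 7.05
tcp_pos: [0.5632, -0.0007, 0.1971]
orientation: [-0.002, -3.141, 0.0]
contact_force: [0.2, 0.1, -0.4]
grip_width: 0.031
gripper_force: 39.6
clock: 8.05
tcp_pos: [0.514, -0.1375, 0.1972]
orientation: [-0.001, 3.142, 0.001]
contact_force: [0.2, 1.3, -0.3]
grip_width: 0.031
gripper_force: 39.6
```

View pics/side3.png

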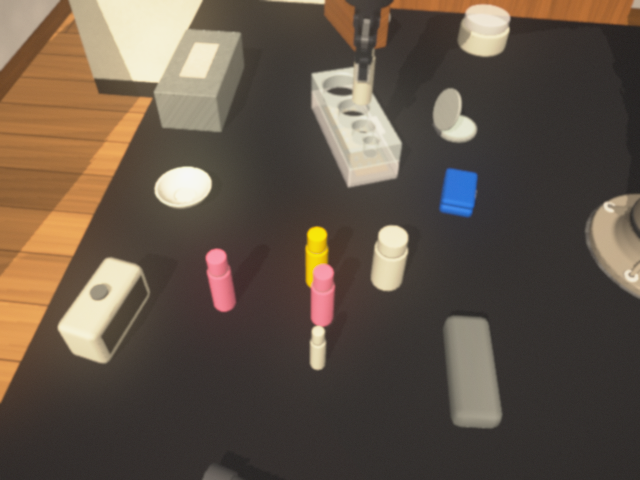

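Bottle is held upright, with its foot at about (362,104) in the side view, still short of the well. I'll measure its axis relative to the TCP and work out the remaining shift.

```bash
python3 - <<'E'
from h import *
f=np.load('side3.npy',allow_pickle=True).item(); t=status.get_obs()['tcp_pos']
sub=f['image'][70:112,345:382]; d=f['depth'][70:112,345:382]
P=np.array([[dep(f,u,v) for u in range(345,382)] for v in range(70,112)])
m=(sub.min(2)>120)&(d>0)&(P[...,2]>.135)&(P[...,2]<.185)
for z in np.arange(.145,.18,.006):
    Q=P[m&(abs(P[...,2]-z)<.003)]
    if len(Q): print(z.round(3),len(Q),'x',Q[:,0].min().round(4),Q[:,0].max().round(4),'mid',((Q[:,0].min()+Q[:,0].max())/2).round(4),'ymax',Q[:,1].max().round(4))
print('zmin',P[m][:,2].min(),'tcp',t)
E
```

```text
0.151 27 x 0.4973 0.5267 mid 0.512 ymax -0.1209
0.157 56 x 0.4964 0.5272 mid 0.5118 ymax -0.1179
0.163 60 x 0.4967 0.5275 mid 0.5121 ymax -0.1157
0.169 63 x 0.497 0.5281 mid 0.5126 ymax -0.118
0.175 61 x 0.4972 0.5279 mid 0.5125 ymax -0.1189
zmin 0.14966203303564407 tcp [ 0.51423105 -0.13726247  0.19721229]
```

```bash
python3 -m crank '[[0.17,-0.62,0,0,0,0],[0.17,-0.62,0,0,0,0],[0,0,0.8,0,0,0],[0,0,0.8,0,0,0],[0,0,0.8,0,0,0],[0,0,0,0,0,0],[0,0,0,0,0,0],[0,0,0,0,0,0]]'
python3 - <<'E'
from h import *
f=grab('side'); g=grab('top')
a=cv2.resize(f['image'][40:200,290:430],None,fx=3,fy=3); b=cv2.resize(g['image'][190:310,370:460],None,fx=4,fy=4)
save(np.hstack([a,b]),'c4.png'); print(status.get_obs()['tcp_pos'])
E
```

```text
clock: 8.95
tcp_pos: [0.5077, -0.1637, 0.1502]
orientation: [0.001, 3.14, -0.001]
contact_force: [-0.1, 0.3, 0.1]
grip_width: 0.0313
gripper_force: 39.6
[ 0.5077169  -0.16335454  0.1501604 ]
```

View pics/c4.png

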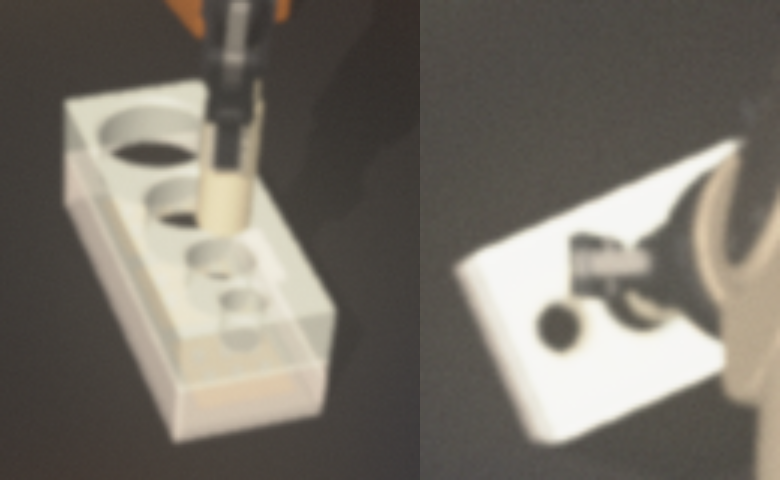

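Left: the foot at crop (225,232) is just above the 40 mm well at (220,260). The 26 mm well at (243,303) is in front of it and the 56 mm well is behind. I descend gently.

```bash
python3 -m crank '[[0,0.05,0.4,0,0,0],[0,0,0.4,0,0,0],[0,0,0.3,0,0,0],[0,0,0.3,0,0,0],[0,0,0,0,0,0],[0,0,0,0,0,0]]'
```

```text
clock: 9.65
tcp_pos: [0.5071, -0.1621, 0.1211]
orientation: [-0.0, -3.141, 0.0]
contact_force: [0.1, -0.3, -0.4]
grip_width: 0.0311
gripper_force: 39.6
```

```bash
python3 -m crank '[[0,0,0.3,0,0,0],[0,0,0.3,0,0,0],[0,0,0.25,0,0,0],[0,0,0.2,0,0,0],[0,0,0,0,0,0],[0,0,0,0,0,0]]'
python3 - <<'E'
from h import *
f=grab('side')
a=cv2.resize(f['image'][40:200,290:430],None,fx=3,fy=3)
save(a,'c5.png')
E
```

```text
clock: 10.25
tcp_pos: [0.5072, -0.1621, 0.1002]
orientation: [-0.0, -3.141, -0.0]
contact_force: [0.8, -0.5, 0.5]
grip_width: 0.0307
gripper_force: 39.6
```

View pics/c5.png

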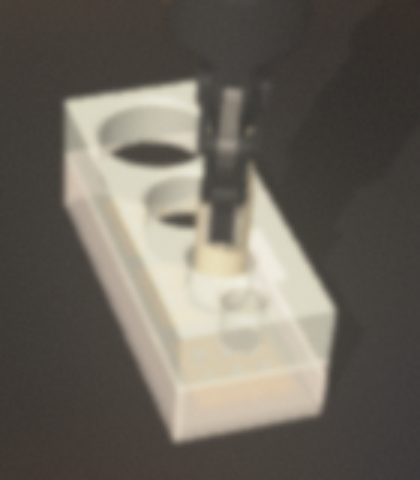

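The bottle is in the 40 mm well at crop (220,268), a few mm above its floor. I lower the rest, open and retreat.

```bash
python3 -m crank '[[0,0,0.1,0,0,0],[0,0,0.06,0,0,0],[0,0,0,0,0,0],[0,0,0,0,0,0]]'
python3 -m crank '[[0,0,0,0,0,0],[0,0,0,0,0,0],[0,0,0,0,0,0],[0,0,0,0,0,0],[0,0,0,0,0,0],[0,0,0,0,0,0]]' 0.85
python3 -m crank '[[0,0,-0.3,0,0,0],[0,0,-0.6,0,0,0],[0,0,-1,0,0,0],[0,0,-1,0,0,0],[0,0,-1,0,0,0],[0,0,-1,0,0,0],[0,0,-1,0,0,0],[0,0,-1,0,0,0],[0,0,-1,0,0,0],[0,0,0,0,0,0],[0,0,0,0,0,0]]'
python3 - <<'E'
from h import *
f=grab('side'); save(f['image'],'s6.png')
v=[(u,w) for w in range(60,150) for u in range(330,400)]
P=np.array([dep(f,*q) for q in v if f['depth'][q[1],q[0]]>0]); Q=P[(P[:,2]>.15)&(P[:,2]<.17)&(abs(P[:,0]-.507)<.03)&(abs(P[:,1]+.16)<.03)]
print(len(Q),Q.mean(0) if len(Q) else '', np.percentile(Q[:,2],[50,95]) if len(Q) else '')
E
```

```text
clock: 10.7
tcp_pos: [0.5072, -0.162, 0.0971]
orientation: [-0.0, -3.142, -0.0]
contact_force: [0.1, -0.1, -0.6]
grip_width: 0.0309
gripper_force: 39.6
clock: 11.3
tcp_pos: [0.5072, -0.162, 0.0971]
orientation: [0.0, 3.142, -0.0]
contact_force: [0.7, -0.4, 0.3]
grip_width: 0.0727
gripper_force: 0.0
clock: 12.4
tcp_pos: [0.5072, -0.1621, 0.2557]
orientation: [0.0, 3.14, -0.0]
contact_force: [0.5, 0.6, -0.4]
grip_width: 0.0723
gripper_force: 0.0
173 [ 0.50517812 -0.15556123  0.15653297] [0.15737837 0.15941659]
```

View pics/s6.png

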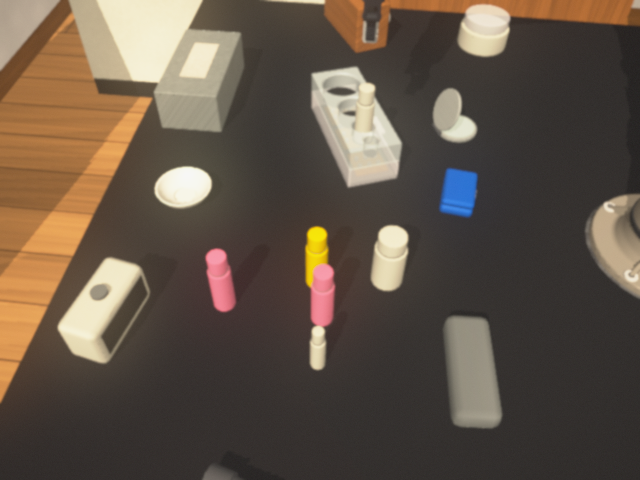

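The bottle stands upright in the 40 mm well at (366,110). Its top is at 0.158, which is the 0.048 floor plus 0.110. The slim and wide bottles have not moved.

```bash
python3 -c "
from bench import r; print(r.hand_in())"
```

```text
the job is handed in; nothing more can be done
None
```

The medium bottle stands cap up on the floor of the 40 mm well and has been let go; the slim and wide bottles were left standing where they were, and the job was handed in at about 12.5 s (verdict not shown).

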